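# Blank off the spare manifold outlet and tug-test the plug

### The job

The pantry's push-fit water manifold has one outlet standing open. Push the larger blanking plug into it until it is fully home, then, to prove that the fitting has caught it, pull up on the plug, letting the force build to about 17 newtons (at least 10, never more than 24), keep that pull on for about a second, and ease off and let go with the plug still home. Leave the small plug, the elbow and the mug where they are.

Things in the scene. Friction and masses are not known exactly. Their poses are not given: they have to be found in the camera images.
- plug: The larger blanking plug, dark grey plastic, about 35 g, 70 mm tall, standing upright on its nose. Origin: centre of the nose's flat end (the bottom); z runs up its axis to the head. From the nose up: cone from 17 to 22 mm diameter over 4.5 mm, 22 mm land to 9 mm, groove (18 mm diameter) to 15.5 mm, 22 mm stem to 38 mm, flange of 30 mm diameter to 42 mm, round head of 26 mm diameter to 70 mm.
- plug_head (a point): Centre of the large plug's head, 57 mm above its nose on its axis. The head is a plain cylinder 26 mm in diameter and 28 mm tall, by which the plug is gripped, pushed and pulled.
- small_plug: A smaller dark grey plug of the same shape, 52 mm tall, stem 15 mm, flange 22 mm and head 18 mm in diameter, standing on its nose; origin at the centre of its bottom. Too small for the outlet; not to be moved.
- elbow: A loose white push-fit elbow with grey collars lying on the counter, two 39 mm legs at a right angle, 33 mm high; origin under its corner. Not to be moved.
- mug: A white mug, 80 mm in diameter, 90 mm high; origin at the centre of its bottom. Not to be moved.
- manifold: The fixed manifold; origin on the counter under its open outlet. White barrel along y on an 18 mm board (125 mm in x, 285 mm in y, from y -50 to +235). The open outlet is at its end; two outlets in use at y 78 and 156 mm carry elbows up to 151 mm above the counter, with pipe tails to 105 mm out along +x. Beyond them, at y 178 to 265 mm, a valve and inlet pipe, under 90 mm high.
- port (a point): Centre of the open outlet's mouth, at the top of its dark grey collet ring (31 mm diameter), 107 mm above the counter; z up along the bore, x and y as the manifold's. Below the collet is a ribbed nut 41 mm in diameter. The bore is 23.2 mm wide, with a 45 degree lead-in about 2 mm deep at the mouth, and ends at a stop 35 mm down.
- stop (a point): Centre of the bore's end stop, 35 mm below the mouth; with the nose on it the plug is fully home, its flange 3 mm above the collet. Four spring teeth in the greased bore, felt when the nose is about 23 mm deep, take 8 to 15 N of push; they snap into the plug's groove only when the nose is within about 1.7 mm of the stop (short of that it pulls out). A caught plug has about 1.7 mm of free play upward.
- collet (a joint): Rise of the open outlet's collet ring out of the fitting, in m: 0 at rest, growing upward. When a caught plug is pulled up, the collet comes up with it like a stiff spring, 8 N per mm (10 N at 1.25 mm, 24 N at 3 mm), and goes back when the pull ends.
Things that resemble listed ones, but are neither listed nor needed, are in the scene too. What is shaped like the plug but orange is not meant.

How it is judged:
By the outcome, as a careful person would: the job done as asked, in the order asked, and still so for the second after the job is handed in, with the robot touching nothing.
It also fails if it takes over 61 s, if anything falls off the work surface, if the arm or the gripper's body presses on something with over 40 N, if the wrist force passes 120 N, or if a joint passes its speed limit or range.

### The arm

A 6-joint arm with a two-finger parallel gripper is mounted at the origin on the work surface. World frame = base frame: x ahead of the robot, y to its left, z up, the work surface at z = 0. Lengths are in m, angles in rad, forces in N, time in s.
With the tool pointing down it reaches from about 0.35 to 0.775 m from the base axis. Payload 7.3 kg.
Tool frame: the origin (TCP) lies at the very end of the fingers, on their centre line; the grasp point (between the pads) lies 19 mm behind it; z points along the fingers, y is the direction in which the jaws open and shut (so a half turn about z gives the same grasp; the last joint's range is limited). The gripper opens to 92 mm and grips with 3 to 60 N. Pads are 19 mm wide; open, the fingers measure 130 mm over their backs; the gripper's body (75 mm by 190 mm) begins 47 mm behind the grasp point.
Start: joints at [1.158, 0.342, 1.524, -0, 1.275, -0.146], TCP at [0.138, 0.506, 0.227] pointing down, gripper open.
Joint ranges: [-2.53, 2.53], [-0.77, 2.02], [0.04, 2.7], [-1, 4.14], [0.28, 2.66], [-3.11, 3.11]. Speed limits (rad/s): [2.57, 2.57, 3.14, 3.14, 3.14, 3.14].

### API

Orientations are given as [roll, pitch, yaw] about the fixed x, y, z axes, in that order (R = Rz(yaw) Ry(pitch) Rx(roll)).
In Python, from cell import observe, read_camera, camera_info, hand_in gives the robot as it stands.
- The arm moves only by the tool jog_arm, never from a script. Its argument "rows" is one flat list of numbers, 5 for each row, row after row: the finger opening in mm, from 0 to 91.8, then the shift along the tool's x, y, z in mm, then the turn about the tool's z in degrees. In form: [gripper, tx, ty, tz, roll, gripper, tx, ty, tz, roll, ...]. A call has 1 to 20 rows; each row shifts and turns the commanded pose from where the row before left it, along the tool's axes as they then stand; what a row does not reach is not made up. A row lasts 1/10 s, in which the tool goes at most 50 mm and 8.59 degrees, less where a joint would pass 70% of its speed; a pose out of reach is approached as far as the arm can. A call with a gripper value outside its range is refused whole. The fingers move at their own pace and stop on an object; "grip_force" is the grip in N (left out, the last holds). Time passes only in rows, so rows that do not move let the fingers close. It gives the time, the measured TCP pose, the force and the opening at its end, in the units of the state.
- observe(): the state, without advancing time (a new reading comes with each control period).
- read_camera(name): name is "scene" or "side" or "wrist"; returns (picture, depth): 400x640x3 uint8, red, green, blue; 400x640 float32, m along the optical axis (not along the pixel's ray), 0 where there is no reading.
- camera_info(name): a dict with "fx", "fy", "cx", "cy" (pixels), "extrinsics" (4x4, takes a point from camera to world coordinates); the wrist camera has in their place "tool_from_camera" (4x4, takes a point from camera to tool coordinates, whose origin is the TCP and whose axes are the flange's). Camera axes: x right, y up, looking along -z (the intrinsics and any distortion apply to the point x, -y, -z); pixel columns grow to the right and rows downward; lengths in m; the calibration is good to about 2 mm. A picture is of the moment at which its call begins: read the wrist's pose just before it. camera_info takes no time and is no camera call.
- hand_in(): hands the job in, once; it reports no verdict.
The state is a dict: "time": time; "qpos": joint angles; "qvel": joint speeds; "joint_efforts": joint torques, N m; "tool_pos": TCP position; "tool_rot": TCP orientation; "contact_force": force on the tool from outside, world axes, zero at the start; "torque": the same for the moment, N m; "opening": finger opening in m.
Only numpy, scipy, OpenCV 4.12 (cv2) and the standard library are available. Lean on these libraries where they do the work, as an engineer would, in place of code of your own. Each camera call takes 0.05 s, during which the arm holds its last target. There are 200 camera calls.

## Working session

There is one attempt and no reset: what is moved stays moved. The work goes in short steps, Python scripts to look and compute and a tool call to move; the robot and the scene stay as the last step left them, time stands still between calls to the robot, and variables do not carry over. Pictures are saved under pics/ and viewed, about 8 in all and at most 12, crops included, and the job is handed in when it is done.

Besides the shell and the picture viewer there is one more tool, called after "Call:" as name(argument=value, ...) on one line, values as JSON. jog_arm: Moves the arm, as the interface text tells. Its arguments: {"type":"object","properties":{"rows":{"type":"array","items":{"type":"number"}},"grip_force":{"type":"number"}},"required":["rows"]}

```bash
mkdir -p pics; cat > h.py <<'E'
import numpy as np, cv2
from cell import *
def pt(name,info,d,u,v,T=None):
    z=d[int(round(v)),int(round(u))]
    p=np.array([(u-info['cx'])/info['fx']*z,-(v-info['cy'])/info['fy']*z,-z,1])
    return ((info['extrinsics'] if T is None else T)@p)[:3]
def cloud(info,d,T=None):
    v,u=np.mgrid[0:d.shape[0],0:d.shape[1]]
    P=np.stack([(u-info['cx'])/info['fx']*d,-(v-info['cy'])/info['fy']*d,-d,np.ones_like(d)],-1)
    return (P@(np.array(info['extrinsics'] if T is None else T)).T)[...,:3]
E
python3 - <<'E'
from h import *
print(observe())
for n in ("scene","side"):
    i=camera_info(n); print(i)
    p,d=read_camera(n); np.savez(f'{n}.npz',p=p,d=d)
    cv2.imwrite(f'pics/{n}0.png',p[...,::-1])
print(camera_info("wrist"))
E
```

```text
{'time': 0.0, 'qpos': array([ 1.15798026e+00,  3.42729604e-01,  1.52501948e+00,  6.39199066e-06,
        1.27537328e+00, -1.45988412e-01]), 'qvel': array([-5.67666823e-04, -5.63366507e-04,  7.33408734e-05, -1.96933995e-05,
        7.78442687e-04,  7.27812946e-04]), 'joint_efforts': array([ 1.40263772e-03, -4.31230617e+01, -2.44223428e+01,  7.17768981e-02,
        5.59402665e-02, -1.32312734e-04]), 'tool_pos': array([0.13823655, 0.50605866, 0.22604052]), 'tool_rot': array([-3.14008010e+00, -2.28574916e-04,  2.87476296e+00]), 'contact_force': array([-0.13279865, -0.4824132 , -0.07563614]), 'torque': array([ 0.0038325 , -0.02149779,  0.05414135]), 'opening': 0.09167698046872567}
{'fx': 451.7151509364026, 'fy': 451.7151509364026, 'cx': 321.5405432468855, 'cy': 201.36309200297092, 'extrinsics': array([[-0.79110577, -0.32991356,  0.51508126,  1.00082667],
       [ 0.61162993, -0.43736165,  0.6592599 ,  0.50904633],
       [ 0.00777801,  0.83658342,  0.54778433,  0.55246809],
       [ 0.        ,  0.        ,  0.        ,  1.        ]])}
{'fx': 453.12445718258306, 'fy': 453.12445718258306, 'cx': 319.83228107438214, 'cy': 199.37506738051687, 'extrinsics': array([[ 0.74570076,  0.4278519 , -0.51075741,  0.17697558],
       [-0.66619987,  0.49075624, -0.5615479 , -0.50242479],
       [ 0.01039805,  0.75901322,  0.65099218,  0.59393992],
       [ 0.        ,  0.        ,  0.        ,  1.        ]])}
{'fx': 278.2295278578243, 'fy': 278.2295278578243, 'cx': 317.0104971679805, 'cy': 200.50658158013718, 'tool_from_camera': array([[-1.55667216e-04,  9.62915679e-01,  2.69802468e-01,
         7.28712438e-02],
       [ 9.99999986e-01,  1.68158897e-04, -2.31859444e-05,
        -1.97531163e-04],
       [-6.76957949e-05,  2.69802461e-01, -9.62915691e-01,
        -1.57614033e-01],
       [ 0.00000000e+00,  0.00000000e+00,  0.00000000e+00,
         1.00000000e+00]])}
```

View pics/scene0.png

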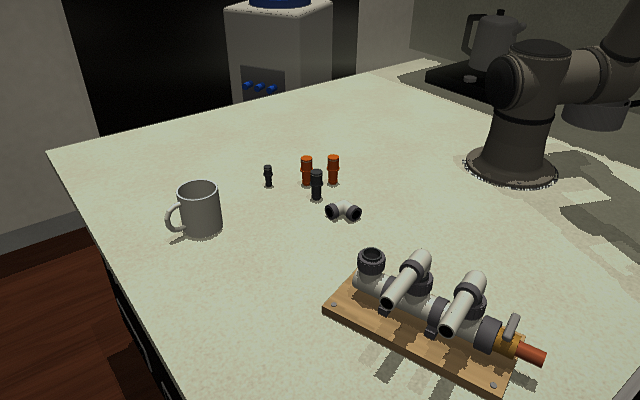

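View pics/side0.png

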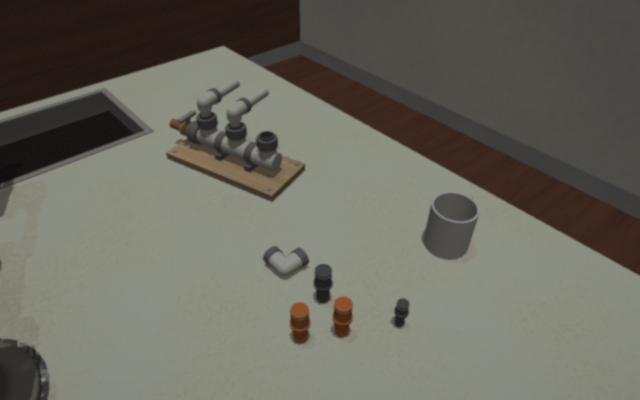

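The scene picture shows the large dark plug at (317,184), two orange plugs behind it at (307,170) and (333,168), the small plug at (268,176), the elbow at (343,211) and the open outlet at (371,256). In the side picture the plug is at (323,283) and the outlet at (267,138).

```bash
python3 - <<'E'
from h import *
def circ(P):
    A=np.c_[2*P[:,:2],np.ones(len(P))]; s=np.linalg.lstsq(A,(P[:,:2]**2).sum(1),rcond=None)[0]
    return s[:2],np.sqrt(s[2]+s[0]**2+s[1]**2)
for n,pl,po in (("scene",(317,175),(371,256)),("side",(323,271),(267,138))):
    f=np.load(n+'.npz'); i=camera_info(n); C=cloud(i,f['d'])
    c=pt(n,i,f['d'],*pl); print(n,'seed',c)
    D=np.hypot(*(C[...,:2]-c[:2]).transpose(2,0,1))
    T=C[(D<.03)&(C[...,2]>.066)&(C[...,2]<.076)]
    print(' plug top mean',T.mean(0),len(T), 'range',np.ptp(T,0),'mid',(T.max(0)+T.min(0))/2)
    c=pt(n,i,f['d'],*po); print(' port seed',c)
    D=np.hypot(*(C[...,:2]-c[:2]).transpose(2,0,1))
    T=C[(D<.035)&(C[...,2]>.1035)&(C[...,2]<.112)]
    print(' port top',T.mean(0),len(T),'range',np.ptp(T,0),'mid',(T.max(0)+T.min(0))/2,circ(T))
    # board -> yaw
    hsv=cv2.cvtColor(f['p'],cv2.COLOR_RGB2HSV)
    m=(C[...,2]>.012)&(C[...,2]<.022)&(np.hypot(*(C[...,:2]-c[:2]).transpose(2,0,1))<.35)&(hsv[...,1]>70)
    r=cv2.minAreaRect(C[m][:,:2].astype(np.float32)*1000); print(' board',r,m.sum())
    # elbow/orange obstacle extents
    for nm,px in (dict(o1=(307,160),o2=(333,158),sm=(268,169),elb=(343,208)) if n=="scene" else dict(o1=(300,310),o2=(343,304),sm=(402,303),elb=(286,260))).items(): print(nm,pt(n,i,f['d'],*px))
E
```

```text
scene seed [ 0.48868412 -0.16319392  0.06693175]
 plug top mean [ 0.48605727 -0.17137089  0.06970948] 76 range [0.02533968 0.02596972 0.00653382] mid [ 0.48468669 -0.17291422  0.06939967]
 port seed [0.59940356 0.12363366 0.08936346]
 port top [0.61027873 0.13507895 0.10643057] 136 range [0.0368265  0.03463243 0.00538441] mid [0.61223393 0.13635468 0.10624247] (array([0.61100818, 0.13462491]), np.float64(0.01458583156401336))
 board ((576.7090454101562, 105.61033630371094), (543.70751953125, 214.058837890625), 87.39026641845703) 6851
o1 [ 0.46933672 -0.22608386  0.07046016]
o2 [ 0.41597912 -0.19849039  0.07032957]
sm [ 0.54226492 -0.27738669  0.04874691]
elb [ 0.48277849 -0.08083483  0.02317623]
side seed [ 0.4809067  -0.17749436  0.07134752]
 plug top mean [ 0.48090664 -0.17638755  0.07038392] 220 range [0.02577879 0.02611817 0.00659859] mid [ 0.48180521 -0.17587591  0.06946227]
 port seed [0.61725932 0.14251031 0.09184617]
 port top [0.60659832 0.13060472 0.10627019] 110 range [0.0385787  0.03854367 0.00617063] mid [0.60676149 0.12946088 0.10665017] (array([0.60688192, 0.13081102]), np.float64(0.015032300887678148))
 board ((578.0584716796875, 219.05824279785156), (126.83499145507812, 286.5975036621094), 17.852996826171875) 2863
o1 [ 0.41017794 -0.20854229  0.0717275 ]
o2 [ 0.46275956 -0.23944966  0.06965932]
sm [ 0.53712762 -0.2865764   0.05339405]
elb [ 0.47403861 -0.09500521  0.03143916]
```

Call:
jog_arm(rows=[60, 0, 0, 0, 8.1, 60, 0, 0, 0, 8.1, 60, 0, 0, 0, 8.1, 60, 0, 0, 0, 8.1, 60, 0, 0, 0, 8.1, 60, 0, 0, 0, 8.1, 60, 0, 0, -5, 8.1])

```text
time: 0.8
tool_pos: [0.1381, 0.5059, 0.2308]
tool_rot: [-3.14, 0.002, 1.879]
contact_force: [0.7, 0.0, -0.2]
opening: 0.0599
```

Call:
jog_arm(rows=[60, -36, 24, 0, 0, 60, -36, 24, 0, 0, 60, -36, 24, 0, 0, 60, -36, 24, 0, 0, 60, -36, 24, 0, 0, 60, -36, 24, 0, 0, 60, -36, 24, 0, 0, 60, -36, 24, 0, 0, 60, -36, 24, 0, 0, 60, -36, 24, 0, 0, 60, -36, 24, 0, 0, 60, -36, 24, 0, 0, 60, -36, 24, 0, 0, 60, -32, 22, 0, 0, 60, 0, 0, 0, 0, 60, 0, 0, 0, 0, 60, 0, 0, 0, 0])

```text
time: 2.5
tool_pos: [0.6098, 0.1349, 0.2314]
tool_rot: [-3.141, -0.001, 1.886]
contact_force: [0.5, 0.2, -0.6]
opening: 0.06
```

```bash
cat >> h.py <<'E'
from scipy.spatial.transform import Rotation as Ro
def wrist(tag):
    s=observe(); p,d=read_camera('wrist'); i=camera_info('wrist')
    T=np.eye(4); T[:3,:3]=Ro.from_euler('xyz',s['tool_rot']).as_matrix(); T[:3,3]=s['tool_pos']
    cv2.imwrite(f'pics/{tag}.png',p[...,::-1]); np.savez(tag+'.npz',p=p,d=d,T=T@i['tool_from_camera'],Tt=T)
    print(s['time'],s['tool_pos'],s['tool_rot'],s['contact_force'],s['opening'])
    return s,p,d,i,T@i['tool_from_camera'],T
def totool(T,p): return (np.linalg.inv(T)@np.r_[p,1])[:3]*1000
E
python3 - <<'E'
from h import *
wrist('w1')
E
```

```text
2.5 [0.60979745 0.13492443 0.23141565] [-3.14056104e+00 -6.35238407e-04  1.88582708e+00] [ 0.53792904  0.22137999 -0.5977917 ] 0.059961186495623944
```

View pics/w1.png

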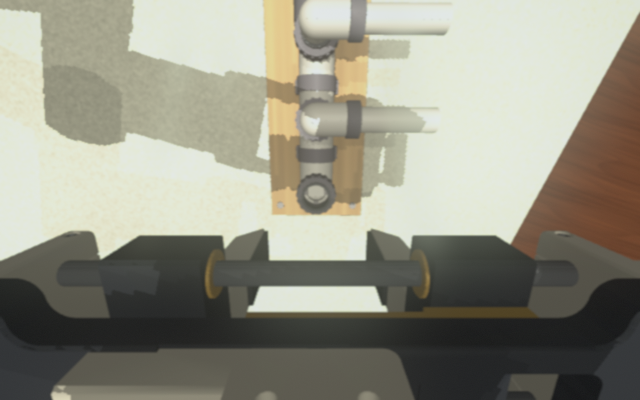

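The wrist picture (viewed 3 so far) shows the outlet ring centred near (316,192), with the two in-use outlets above it and the jaw axis along the manifold's x.

```bash
python3 - <<'E'
from h import *
f=np.load('w1.npz');i=camera_info('wrist');C=cloud(i,f['d'],f['T'])
sub=C[170:216,292:341]; m=(sub[...,2]>.1035)&(sub[...,2]<.111)
T=sub[m]; print(m.sum(),T.mean(0),(T.max(0)+T.min(0))/2,np.ptp(T,0))
A=np.c_[2*T[:,:2],np.ones(len(T))]; s=np.linalg.lstsq(A,(T[:,:2]**2).sum(1),rcond=None)[0]; print(s[:2],np.sqrt(s[2]+s[0]**2+s[1]**2))
print('ring in tool',totool(f['Tt'],T.mean(0)))
cv2.imwrite('pics/w1c.png',cv2.resize(f['p'][165:221,285:349,::-1],None,fx=9,fy=9,interpolation=cv2.INTER_CUBIC))
hsv=cv2.cvtColor(f['p'],cv2.COLOR_RGB2HSV); mb=(C[...,2]>.012)&(C[...,2]<.024)&(hsv[...,1]>80); mb[230:]=0; mb[:,:255]=0;mb[:,380:]=0
print(cv2.minAreaRect(C[mb][:,:2].astype(np.float32)*1000))
E
```

```text
248 [0.60924381 0.1321425  0.10642774] [0.6092742  0.13213191 0.10615678] [0.03074998 0.03107581 0.00511949]
[0.60918629 0.13235084] 0.014086085500787887
ring in tool [ -2.55287556  -1.25942476 124.98767807]
((583.795654296875, 209.726806640625), (122.28982543945312, 261.0778503417969), 17.90336799621582)
```

View pics/w1c.png

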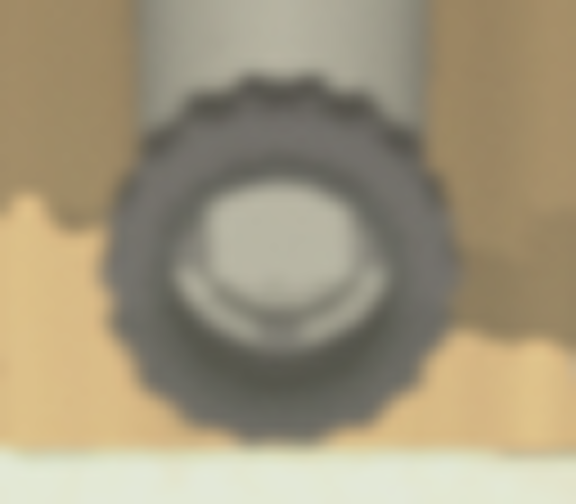

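The enlarged crop (4 viewed) shows the ring whole and clear. Its fitted centre is (0.6092, 0.1322, 0.1064) with a 31 mm extent, which matches the stated 31 mm and 107 mm. Next I move over the plug.

Call:
jog_arm(rows=[60, -32, -27, 0, 0, 60, -32, -27, 0, 0, 60, -32, -27, 0, 0, 60, -32, -27, 0, 0, 60, -32, -27, 0, 0, 60, -32, -27, 0, 0, 60, -32, -27, 0, 0, 60, -30, -27, 0, 0, 60, 0, 0, 0, 0, 60, 0, 0, 0, 0, 60, 0, 0, 0, 0])

```text
time: 3.65
tool_pos: [0.4841, -0.1726, 0.232]
tool_rot: [3.141, -0.0, 1.887]
contact_force: [0.2, 0.1, 0.7]
opening: 0.06
```

```bash
python3 - <<'E'
from h import *
s,p,d,i,Tc,Tt=wrist('w2'); C=cloud(i,d,Tc)
m=(C[...,2]>.066)&(C[...,2]<.075)&(np.hypot(C[...,0]-.483,C[...,1]+.174)<.025); m[228:]=0
T=C[m]; print(m.sum(),T.mean(0),(T.max(0)+T.min(0))/2,np.ptp(T,0)); v,u=np.nonzero(m); print(u.mean(),v.mean())
print('tool',totool(Tt,T.mean(0)), totool(Tt,(T.max(0)+T.min(0))/2))
E
```

```text
3.65 [ 0.48408472 -0.17262645  0.23197574] [ 3.14094937e+00 -1.69835648e-04  1.88677805e+00] [0.17063502 0.13345643 0.67441658] 0.059995105078210674
385 [ 0.48311382 -0.17517676  0.06962455] [ 0.48322109 -0.17538098  0.06912041] [0.02583633 0.02564282 0.00600253]
315.7506493506493 188.3168831168831
tool [ -2.14990866  -1.81978266 162.34969334] [ -2.37744365  -1.78161314 162.85382181]
```

View pics/w2.png

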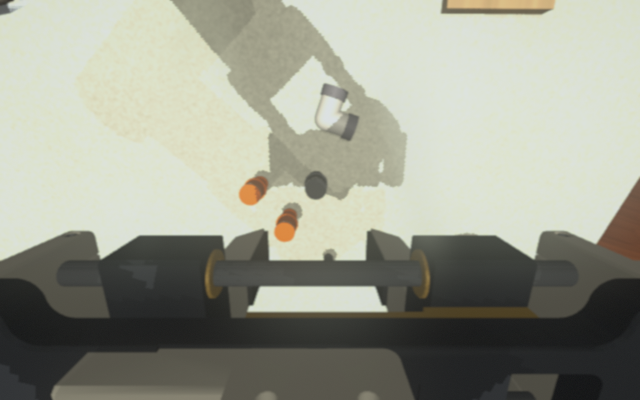

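The wrist picture (5 viewed) shows the plug head at (316,185), the oranges at (254,190) and (287,225), and the elbow at (335,112). The head fits to (0.4832, -0.1753, 0.070) with a 26 mm extent, as it should. The jaws are clear, so I descend until the fingertips are 3 mm above the flange.

Call:
jog_arm(rows=[52, -2.3, -1.8, 20, 0, 52, 0, 0, 30, 0, 52, 0, 0, 30, 0, 52, 0, 0, 30, 0, 52, 0, 0, 25, 0, 52, 0, 0, 20, 0, 52, 0, 0, 15, 0, 52, 0, 0, 10, 0, 52, 0, 0, 5, 0, 52, 0, 0, 0, 0, 52, 0, 0, 0, 0, 52, 0, 0, 0, 0])

```text
time: 4.9
tool_pos: [0.4833, -0.177, 0.0475]
tool_rot: [3.14, 0.001, 1.885]
contact_force: [-0.1, 0.2, 0.3]
opening: 0.0521
```

```bash
python3 - <<'E'
from h import *
s,p,d,i,Tc,Tt=wrist('w3')
for n in ('side',):
    q,d=read_camera(n); cv2.imwrite('pics/s3.png',cv2.resize(q[200:350,220:440,::-1],None,fx=3.5,fy=3.5,interpolation=cv2.INTER_CUBIC))
E
```

```text
4.9 [ 0.48330305 -0.17700252  0.04745815] [3.14048121e+00 1.05068655e-03 1.88534741e+00] [-0.06787268  0.18353184  0.27990406] 0.05212539572222837
```

View pics/s3.png

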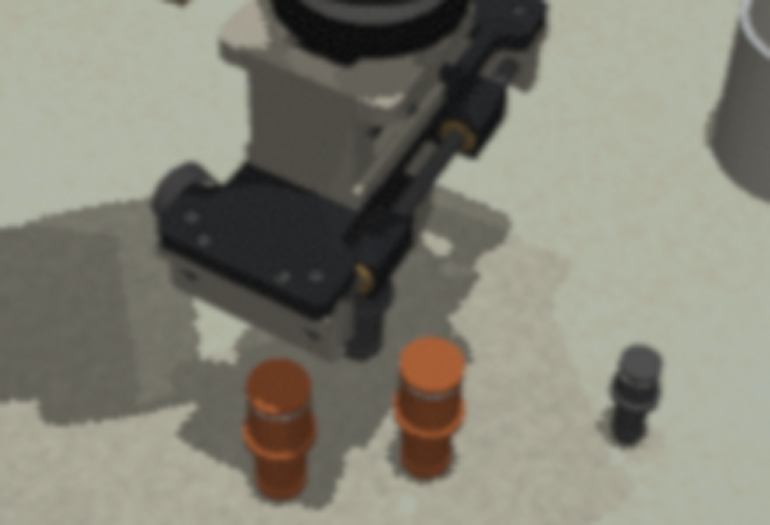

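The side crop (6 viewed) shows the gripper around the plug, clear of both oranges and the small plug.

Call:
jog_arm(rows=[52, 0, 0, 2, 0, 20, 0, 0, 0, 0, 20, 0, 0, 0, 0, 20, 0, 0, 0, 0, 20, 0, 0, 0, 0, 20, 0, 0, 0, 0], grip_force=12)

```text
time: 5.6
tool_pos: [0.4828, -0.1769, 0.0447]
tool_rot: [3.142, -0.0, 1.885]
contact_force: [0.2, -0.2, 0.6]
opening: 0.0257
```

Call:
jog_arm(rows=[20, 0, 0, 0, 0, 20, 0, 0, 0, 0, 20, 0, 0, 0, 0], grip_force=50)

```text
time: 5.9
tool_pos: [0.4828, -0.1768, 0.0447]
tool_rot: [3.142, -0.0, 1.885]
contact_force: [0.4, -0.3, -0.2]
opening: 0.0251
```

The jaws stopped on 25 mm, so the head (26 mm) is held. Next I lift and carry the plug to a hover over the outlet.

Call:
jog_arm(rows=[20, 0, 0, -5, 0, 20, 0, 0, -15, 0, 20, 0, 0, -30, 0, 20, 0, 0, -40, 0, 20, 0, 0, -40, 0, 20, 0, 0, -30, 0, 20, 15, 13, 0, 0, 20, 30, 26, 0, 0, 20, 32, 27, 0, 0, 20, 32, 27, 0, 0, 20, 32, 27, 0, 0, 20, 32, 27, 0, 0, 20, 32, 27, 0, 0, 20, 28, 24, 0, 0, 20, 20.4, 18, 0, 0, 20, 0, 0, 0, 0, 20, 0, 0, 0, 0, 20, 0, 0, 0, 0])

```text
time: 7.7
tool_pos: [0.6095, 0.13, 0.2048]
tool_rot: [-3.141, 0.0, 1.884]
contact_force: [0.6, -0.4, 0.5]
opening: 0.0251
```

```bash
python3 - <<'E'
from h import *
s,p,d,i,Tc,Tt=wrist('w4')
C=cloud(i,d,Tc); L=(C-Tt[:3,3])@Tt[:3,:3]*1000
cv2.imwrite('pics/w4c.png',cv2.resize(p[165:265,260:375,::-1],None,fx=6,fy=6,interpolation=cv2.INTER_CUBIC))
m=(C[...,2]>.1035)&(C[...,2]<.110)&(np.hypot(C[...,0]-.609,C[...,1]-.132)<.025)
T=L[m]; print('ring n',m.sum(),'tool',T.mean(0),T.min(0),T.max(0))
A=np.c_[2*T[:,:2],np.ones(len(T))]; c=np.linalg.lstsq(A,(T[:,:2]**2).sum(1),rcond=None)[0]; print('circ',c[:2])
for lo,hi in ((-2,3),(8,28),(30,45)):
    m=(L[...,2]>lo)&(L[...,2]<hi)&(np.hypot(L[...,0],L[...,1])<20)
    if m.sum(): T=L[m]; print(lo,hi,m.sum(),T.mean(0),T.min(0),T.max(0))
E
```

```text
7.7 [0.60947193 0.12999149 0.20481616] [-3.14111420e+00  1.76920405e-04  1.88442478e+00] [ 0.63145732 -0.44567314  0.50004264] 0.02512521490195772
ring n 227 tool [ 5.84536064  0.10244485 98.32810869] [-10.44718279 -18.68350289  96.41836669] [ 22.15897105  15.02322299 101.2606016 ]
circ [2.45954578 0.32431824]
-2 3 216 [11.58214039  0.46587673  1.02861419] [  4.27137976 -16.54321145  -1.94945152] [16.28289062 16.53584795  2.99400943]
8 28 95 [10.75024162  0.42670816 24.06075054] [ 6.76526104 -8.68514797 18.20765731] [12.42458716  9.53337655 27.94513144]
30 45 124 [ 9.3852283   0.60228807 36.8244277 ] [ 3.19762052 -9.92892597 30.35663862] [12.3324016  10.80075415 41.01813426]
```

View pics/w4c.png

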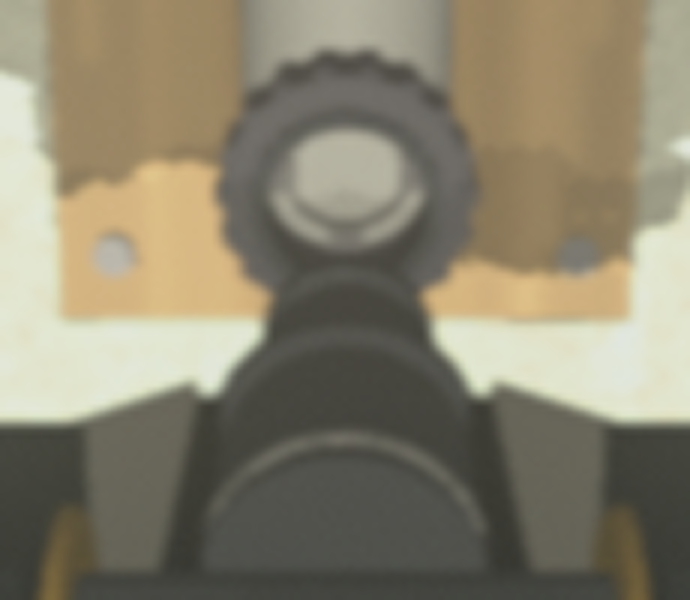

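The crop (7 viewed) shows the held plug straight below the jaws with the outlet ring just ahead of it, both centred on the same columns (about 347 in the crop). The plug axis is at tool x 1.4, y 0.4 and the outlet at x 2.3, y 0.3. The correction is +0.9 mm in x.

Call:
jog_arm(rows=[20, 0.9, 0, 5, 0, 20, 0, 0, 10, 0, 20, 0, 0, 12, 0, 20, 0, 0, 10, 0, 20, 0, 0, 5, 0, 20, 0, 0, 3, 0, 20, 0, 0, 2, 0, 20, 0, 0, 2, 0, 20, 0, 0, 2, 0, 20, 0, 0, 2, 0])

```text
time: 8.75
tool_pos: [0.6097, 0.1318, 0.1519]
tool_rot: [3.141, 0.0, 1.885]
contact_force: [0.3, 0.3, 0.1]
opening: 0.0245
```

Call:
jog_arm(rows=[20, 0, 0, 2, 0, 20, 0, 0, 2, 0, 20, 0, 0, 0, 0])

```text
time: 9.05
tool_pos: [0.6094, 0.1318, 0.1474]
tool_rot: [-3.141, -0.0, 1.885]
contact_force: [-0.4, 0.1, -0.0]
opening: 0.025
```

Call:
jog_arm(rows=[20, 0, 0, 2, 0, 20, 0, 0, 2, 0, 20, 0, 0, 2, 0, 20, 0, 0, 2, 0, 20, 0, 0, 0, 0])

```text
time: 9.55
tool_pos: [0.6093, 0.1317, 0.1393]
tool_rot: [-3.141, -0.0, 1.885]
contact_force: [-1.6, -0.2, -1.3]
opening: 0.0247
```

Call:
jog_arm(rows=[20, 0, 0, 2, 0, 20, 0, 0, 2, 0, 20, 0, 0, 2, 0, 20, 0, 0, 0, 0])

```text
time: 9.95
tool_pos: [0.6094, 0.1317, 0.1333]
tool_rot: [-3.141, -0.0, 1.885]
contact_force: [-1.4, -0.7, -1.7]
opening: 0.0249
```

Call:
jog_arm(rows=[20, 0, 0, 1, 0, 20, 0, 0, 1, 0, 20, 0, 0, 1, 0, 20, 0, 0, 1, 0, 20, 0, 0, 1, 0, 20, 0, 0, 1, 0])

```text
time: 10.55
tool_pos: [0.6096, 0.1316, 0.128]
tool_rot: [3.141, 0.0, 1.885]
contact_force: [-2.7, -2.4, 4.4]
opening: 0.0253
```

Call:
jog_arm(rows=[20, 0, 0, 1, 0, 20, 0, 0, 1, 0, 20, 0, 0, 1, 0, 20, 0, 0, 1, 0])

```text
time: 10.95
tool_pos: [0.6098, 0.1316, 0.1254]
tool_rot: [3.14, 0.001, 1.885]
contact_force: [-4.7, -3.0, 14.1]
opening: 0.0255
```

Call:
jog_arm(rows=[20, 0, 0, 1, 0, 20, 0, 0, 1, 0, 20, 0, 0, 1, 0])

```text
time: 11.25
tool_pos: [0.6095, 0.1317, 0.1215]
tool_rot: [3.141, 0.0, 1.885]
contact_force: [-1.6, -2.2, 0.1]
opening: 0.0249
```

Call:
jog_arm(rows=[20, 0, 0, 1, 0, 20, 0, 0, 1, 0, 20, 0, 0, 1, 0, 20, 0, 0, 0, 0])

```text
time: 11.65
tool_pos: [0.6094, 0.1317, 0.1171]
tool_rot: [-3.141, -0.0, 1.885]
contact_force: [-1.9, -2.0, -1.2]
opening: 0.0255
```

Call:
jog_arm(rows=[20, 0, 0, 0.7, 0, 20, 0, 0, 0.7, 0, 20, 0, 0, 0, 0])

```text
time: 11.95
tool_pos: [0.6095, 0.1317, 0.1166]
tool_rot: [3.141, 0.0, 1.885]
contact_force: [-2.9, -3.5, 3.7]
opening: 0.0252
```

Call:
jog_arm(rows=[20, 0, 0, 1, 0, 20, 0, 0, 1, 0, 20, 0, 0, 0, 0])

```text
time: 12.25
tool_pos: [0.6097, 0.1317, 0.1165]
tool_rot: [3.14, 0.001, 1.885]
contact_force: [-6.8, -3.9, 14.2]
opening: 0.025
```

Call:
jog_arm(rows=[20, 0, 0, 0.7, 0, 20, 0, 0, 0.3, 0, 20, 0, 0, 0, 0, 20, 0, 0, 0, 0])

```text
time: 12.65
tool_pos: [0.6098, 0.1317, 0.1165]
tool_rot: [3.139, 0.001, 1.885]
contact_force: [-9.6, -3.3, 20.2]
opening: 0.0252
```

The plug came to a hard stop at TCP z 0.1165 under 20 N, against 0.1167 expected at home. Now I ease off and start pulling slowly.

Call:
jog_arm(rows=[20, 0, 0, -1, 0, 20, 0, 0, -1, 0, 20, 0, 0, -1, 0, 20, 0, 0, -1, 0, 20, 0, 0, -0.8, 0, 20, 0, 0, -0.5, 0, 20, 0, 0, 0, 0])

```text
time: 13.35
tool_pos: [0.6095, 0.1318, 0.1183]
tool_rot: [-3.141, -0.0, 1.885]
contact_force: [-1.7, -3.0, -0.9]
opening: 0.0249
```

Call:
jog_arm(rows=[20, 0, 0, -0.5, 0, 20, 0, 0, -0.5, 0, 20, 0, 0, -0.5, 0, 20, 0, 0, 0, 0])

```text
time: 13.75
tool_pos: [0.6094, 0.1318, 0.1194]
tool_rot: [-3.141, -0.0, 1.885]
contact_force: [-0.3, -2.3, -8.0]
opening: 0.0254
```

Call:
jog_arm(rows=[20, 0, 0, -0.5, 0, 20, 0, 0, -0.5, 0, 20, 0, 0, -0.5, 0, 20, 0, 0, 0, 0])

```text
time: 14.15
tool_pos: [0.6091, 0.1317, 0.1206]
tool_rot: [-3.14, -0.0, 1.885]
contact_force: [0.7, -1.6, -16.0]
opening: 0.0253
```

Call:
jog_arm(rows=[20, 0, 0, 0, 0, 20, 0, 0, 0, 0, 20, 0, 0, 0, 0, 20, 0, 0, 0, 0, 20, 0, 0, 0, 0])

```text
time: 14.65
tool_pos: [0.6091, 0.1317, 0.1211]
tool_rot: [-3.14, -0.0, 1.885]
contact_force: [-0.0, -2.3, -17.5]
opening: 0.0251
```

Call:
jog_arm(rows=[20, 0, 0, 0, 0, 20, 0, 0, 0, 0, 20, 0, 0, 0, 0, 20, 0, 0, 0, 0, 20, 0, 0, 0, 0])

```text
time: 15.15
tool_pos: [0.6092, 0.1317, 0.1213]
tool_rot: [-3.141, -0.0, 1.885]
contact_force: [-1.6, -2.6, -20.0]
opening: 0.0253
```

Call:
jog_arm(rows=[20, 0, 0, 0.5, 0, 20, 0, 0, 0.5, 0, 20, 0, 0, 0.5, 0, 20, 0, 0, 0.5, 0, 20, 0, 0, 0.5, 0, 20, 0, 0, 0.5, 0, 20, 0, 0, 0.5, 0, 20, 0, 0, 0.5, 0, 20, 0, 0, 0, 0])

```text
time: 16.05
tool_pos: [0.6097, 0.1317, 0.1194]
tool_rot: [3.14, 0.0, 1.885]
contact_force: [-5.2, -4.0, -7.0]
opening: 0.025
```

The pull held for one second at 16 to 20 N. I keep easing off until the plug sits on the stop again.

Call:
jog_arm(rows=[20, 0, 0, 0.5, 0, 20, 0, 0, 0.5, 0, 20, 0, 0, 0.5, 0, 20, 0, 0, 0, 0, 20, 0, 0, 0, 0])

```text
time: 16.55
tool_pos: [0.6098, 0.1317, 0.1187]
tool_rot: [3.14, 0.001, 1.885]
contact_force: [-8.4, -4.3, -2.5]
opening: 0.025
```

Call:
jog_arm(rows=[20, 0, 0, 0.5, 0, 20, 0, 0, 0.5, 0, 20, 0, 0, 0.5, 0, 20, 0, 0, 0, 0, 20, 0, 0, 0, 0])

```text
time: 17.05
tool_pos: [0.6099, 0.1316, 0.118]
tool_rot: [3.139, 0.001, 1.885]
contact_force: [-8.9, -5.0, 1.0]
opening: 0.0251
```

Call:
jog_arm(rows=[20, 0, -0.5, 0, 0, 20, 0, -0.5, 0, 0, 20, 0, 0, 0.5, 0, 20, 0, 0, 0.5, 0, 20, 0, 0, 0, 0, 20, 0, 0, 0, 0])

```text
time: 17.65
tool_pos: [0.6097, 0.1316, 0.1172]
tool_rot: [3.137, 0.001, 1.885]
contact_force: [-7.0, -3.7, 0.8]
opening: 0.0248
```

Call:
jog_arm(rows=[20, 0, 0, 0.5, 0, 20, 0, 0, 0.5, 0, 20, 0, 0, 0, 0, 20, 0, 0, 0, 0])

```text
time: 18.05
tool_pos: [0.6098, 0.1316, 0.1166]
tool_rot: [3.137, 0.001, 1.885]
contact_force: [-7.4, -3.6, 3.2]
opening: 0.0253
```

Call:
jog_arm(rows=[20, 0, 0, 0.7, 0, 20, 0, 0, 0.5, 0, 20, 0, 0, 0, 0])

```text
time: 18.35
tool_pos: [0.6099, 0.1315, 0.1166]
tool_rot: [3.136, 0.002, 1.885]
contact_force: [-10.8, -4.1, 10.2]
opening: 0.025
```

Call:
jog_arm(rows=[29, 0, 0, 0, 0, 36, 0, 0, 0, 0, 50, 0, 0, 0, 0, 50, 0, 0, 0, 0, 50, 0, 0, 0, 0])

```text
time: 18.85
tool_pos: [0.6092, 0.1317, 0.1118]
tool_rot: [3.14, 0.0, 1.885]
contact_force: [-0.1, 0.2, -0.7]
opening: 0.0494
```

Call:
jog_arm(rows=[52, 0, 0, -5, 0, 52, 0, 0, -15, 0, 52, 0, 0, -25, 0, 52, 0, 0, -30, 0, 52, 0, 0, -30, 0, 52, 0, 0, -15, 0, 52, 0, 0, 0, 0, 52, 0, 0, 0, 0, 52, 0, 0, 0, 0])

```text
time: 19.75
tool_pos: [0.608, 0.1314, 0.2299]
tool_rot: [-3.139, -0.001, 1.885]
contact_force: [0.6, -0.7, 0.5]
opening: 0.052
```

```bash
python3 - <<'E'
from h import *
s,p,d,i,Tc,Tt=wrist('w5'); C=cloud(i,d,Tc)
def rep(t,C):
    m=(np.hypot(C[...,0]-.609,C[...,1]-.132)<.02)&(C[...,2]>.085)&(C[...,2]<.16)
    P=C[m]; top=P[(P[:,2]>.13)]; print(t,len(P),'zmax',np.percentile(top[:,2],[50,90,99]),'hist',np.histogram(P[:,2],np.arange(.1,.15,.003))[0], top[top[:,2]>.136].mean(0))
rep('wrist',C)
ims=[]
for n,(u,v) in (('scene',(371,245)),('side',(267,130))):
    q,d=read_camera(n); rep(n,cloud(camera_info(n),d)); ims.append(cv2.resize(q[v-50:v+50,u-60:u+60,::-1],None,fx=3.3,fy=3.3,interpolation=cv2.INTER_CUBIC))
cv2.imwrite('pics/end.png',np.hstack(ims))
for n in('scene','side'):
    f=np.load(n+'.npz')['p'].astype(int); q=read_camera(n)[0].astype(int)
    for nm,b in (dict(sm=(258,160,280,192),mug=(160,175,225,245),elb=(322,198,366,224),or_=(298,150,345,166)) if n=='scene' else dict(sm=(390,295,415,330),mug=(420,190,482,260),elb=(260,243,312,278),or_=(288,315,355,345))).items():
        print(n,nm,np.abs(f-q)[b[1]:b[3],b[0]:b[2]].mean().round(1))
E
```

```text
19.75 [0.60795191 0.13144262 0.22986576] [-3.13903974e+00 -7.23881137e-04  1.88521383e+00] [ 0.60216797 -0.69677531  0.50742167] 0.05198653809441575
wrist 1218 zmax [0.14147875 0.14236451 0.14291683] hist [292  21  35   8 105  18  17  16  14  17  18  16  19 449 168   0] [0.6090904  0.13295271 0.14140797]
scene 627 zmax [0.14191002 0.14328413 0.14389556] hist [ 71  43  44  18  43  39  26  25  26  31  23  30  29  51 125   0] [0.61215879 0.13637492 0.14160012]
side 430 zmax [0.14189648 0.14388284 0.14478305] hist [29 46 33  9 24 30 17 15 20 14 22 15 16 28 77  1] [0.60621465 0.12943564 0.14184994]
scene sm 21.7
scene mug 20.3
scene elb 19.2
scene or_ 48.5
side sm 4.0
side mug 3.8
side elb 4.3
side or_ 3.9
```

View pics/end.png

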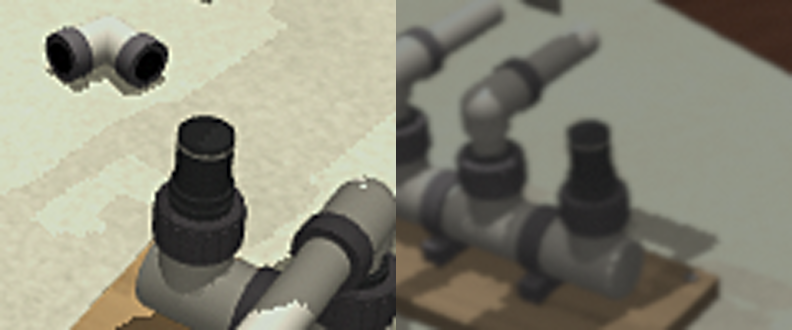

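The plug head's top reads 0.1415 to 0.142 m in all three cameras, against 0.142 expected at home. The picture (8 viewed) shows the plug upright with its flange just above the collet.

```bash
python3 -c "
from cell import *
print(hand_in())"
```

```text
the job is handed in; nothing more can be done
None
```

The larger plug is fully home in the open outlet and the fitting has caught it. I handed the job in after about 20 s on the robot's clock.

- **Push:** The teeth took about 14 N as the plug passed them. It then came to a hard stop under 20 N at the expected height, with the TCP at 0.1165 m against 0.1167 m.
- **Pull test:** I held the plug up for about a second. The pull was aimed at about 17 N but crept from 16 to 20 N during the hold; no reading reached the 24 N limit. The collet sprang back as I eased off, and I pressed the plug lightly onto the stop (about 10 N) before letting go.
- **After release:** All three cameras put the top of the plug's head at 0.1415–0.142 m, where fully home is 0.142 m. The robot is clear of everything.
- **Other objects:** In the side camera the small plug, elbow, mug and orange plugs look the same as at the start. The scene camera showed larger pixel differences around them, probably shadow and the arm's new pose, and I did not look further into that.
- **Disagreements:** The scene and side cameras differed by 5–8 mm sideways, so I relied on the wrist camera for positions. While the plug was pressed down and eased off, there was also up to about 11 N of sideways force in the bore.

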